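# Lay up the guest tray to its drawn layout

### The arm

A 6-joint arm with a two-finger parallel gripper is mounted at the origin on the work surface. World frame = base frame: x ahead of the robot, y to its left, z up, the work surface at z = 0. Lengths are in m, angles in rad, forces in N, time in s.
With the tool pointing down it reaches from about 0.375 to 0.9 m from the base axis. Payload 3.1 kg.
Tool frame: the origin (TCP) lies at the very end of the fingers, on their centre line; the grasp point (between the pads) lies 19 mm behind it; z points along the fingers, y is the direction in which the jaws open and shut (so a half turn about z gives the same grasp; the last joint's range is limited). The gripper opens to 85 mm and grips with 20 to 120 N. Pads are 22 mm wide; open, the fingers measure 114 mm over their backs; the gripper's body (76 mm by 85 mm) begins 54 mm behind the grasp point. The pads swing forward as they close: fully open they stand 13 mm farther back than shut.
Start: joints at [1.058, 0.527, 1.433, -0, 1.181, -0.178], TCP at [0.205, 0.59, 0.231] pointing down, gripper open.
Joint ranges: [-3.08, 3.08], [-0.75, 2.2], [0.22, 2.44], [-1.43, 4.57], [0, 2.65], [-2.85, 2.85]. Speed limits (rad/s): [2.79, 2.79, 3.14, 3.14, 3.14, 3.14].

### API

Orientations are given as a unit quaternion [x, y, z, w].
In Python, from station import manip gives the robot as it stands.
- The arm moves only by the tool send_rows, never from a script. Its argument "motion" is a list of rows, each an object with "gripper": the finger opening in mm, from 0 to 85.4; "travel": the shift along the tool's x, y, z in mm, a list of three; "rotation": the turn, a rotation vector about the tool's x, y, z in degrees, a list of three. In form: [{"gripper": gripper, "travel": [x, y, z], "rotation": [ax, ay, az]}, ...]. A call has 1 to 12 rows; each row shifts and turns the commanded pose from where the row before left it, along the tool's axes as they then stand; what a row does not reach is not made up. A row lasts 1/12 s, in which the tool goes at most 41.7 mm and 7.16 degrees, less where a joint would pass 70% of its speed; a pose out of reach is approached as far as the arm can. A call is refused whole if a number of a shift passes 41.7 or a number of a turn 7.16, either way. A call with a gripper value outside its range is refused whole. The fingers move at their own pace and stop on an object; "newtons" is the grip in N (left out, the last holds). Time passes only in rows, so rows that do not move let the fingers close. It gives the time, the measured TCP pose, the force and the opening at its end, in the units of the state.
- manip.sense(): the state, without advancing time (a new reading comes with each control period).
- manip.snapshot(name): name is "scene" or "top" or "wrist"; returns the picture (384x512x3 uint8, red, green, blue); there is no depth.
- manip.calibration(name): a dict with "fx", "fy", "cx", "cy" (pixels), "cam_to_world" (4x4, takes a point from camera to world coordinates). Camera axes: x right, y down, z forward; pixel columns grow to the right and rows downward; lengths in m; the calibration is good to about 2 mm. A picture is of the moment at which its call begins: read the wrist's pose just before it. calibration takes no time and is no camera call; for the wrist camera it gives the pose at the moment of the call.
- manip.sign_off(): hands the job in, once; it reports no verdict.
The state is a dict: "t": time; "q": joint angles; "qd": joint speeds; "tau": joint torques, N m; "tcp_pos": TCP position; "tool_rot": TCP orientation; "force": force on the tool from outside, world axes, zero at the start; "ft_torque": the same for the moment, N m; "finger_gap": opening from 0.0 (shut) to 1.0 (fully open).
Only numpy, scipy, OpenCV 4.12 (cv2) and the standard library are available. Lean on these libraries where they do the work, as an engineer would, in place of code of your own. Each camera call takes 0.05 s, during which the arm holds its last target. There are 200 camera calls.

### The job

Lay up the guest tray to match the outlines drawn on its paper liner: stand the small enamel mug upright on the mug outline with its handle over the drawn handle, and stand the lidded sugar pot on the other outline, the circle with a small circle inside it. Set both down gently rather than dropping them, and leave the big mug and the glass tumbler where they are.

Things in the scene. Friction and masses are not known exactly. Their poses are not given: they have to be found in the camera images.
- mug_center (a point): Small white enamel mug with a dark rim line, loose, upright on the counter: round straight body 60 mm in outside diameter, 64 mm high, wall 3 mm, about 0.1 kg. This point is on the mug's axis half-way up (32 mm above its underside). z up; x points towards the handle, a bar 8 mm thick that reaches out to 55 mm from the axis at mug heights 10 to 57 mm; the sides along y are bare, to be gripped across the body.
- mug_handle (a point): The middle of the small mug's handle opening: 45 mm from the mug's axis along its x, half-way up (32 mm).
- pot_center (a point): Lidded white porcelain sugar pot, loose, upright on the counter, one rigid piece: round straight body 56 mm in diameter up to 50 mm, then a low lid with a small knob, top at 68 mm; about 0.22 kg. This point is on its axis 34 mm above its underside. z up; any yaw will do.
- mug_spot (a point): Centre of the drawn mug outline, on the tray's inner floor, which is 6 mm above the counter: a dark 60 mm circle with a narrow drawn handle; x points along the drawn handle, z up. The tray is fixed, wooden, 210 x 300 mm, with a paper liner and a rim 18 mm above the counter; its two outlines lie about 140 mm apart, near its middle line.
- pot_spot (a point): Centre of the drawn sugar pot outline, on the tray's inner floor 6 mm above the counter: a dark 56 mm circle with an 18 mm circle inside it; z up.
- big_mug_center (a point): Bystander: big white enamel mug, loose, 84 mm in diameter, 82 mm high, handle out to 72 mm from its axis. This point is on its axis half-way up (41 mm); x points towards its handle.
- tumbler_center (a point): Bystander: clear glass tumbler without handle, loose, 68 mm in diameter at the rim, 95 mm high. This point is on its axis half-way up (47.5 mm).
There are look-alikes about, which are no part of the job. Leave any green or turquoise look-alike of the part that bears mug_center alone. What is shaped like the part that bears pot_center but turquoise is not meant.

How it is judged:
By the outcome, as a careful person would: the job done as asked, in the order asked, and still so for the second after the job is handed in, with the robot touching nothing.
It also fails if it takes over 51 s, if anything falls off the work surface, if the arm or the gripper's body presses on something with over 40 N, if the wrist force passes 120 N, or if a joint passes its speed limit or range.

## Working session

There is one attempt and no reset: what is moved stays moved. The work goes in short steps, Python scripts to look and compute and a tool call to move; the robot and the scene stay as the last step left them, time stands still between calls to the robot, and variables do not carry over. Pictures are saved under pics/ and viewed, about 8 in all and at most 12, crops included, and the job is handed in when it is done.

Besides the shell and the picture viewer there is one more tool, called after "Emit:" in YAML: its name, and indented under it one key for each argument. send_rows: Moves the arm, as the interface text tells. Its arguments: {"type":"object","properties":{"motion":{"type":"array","items":{"type":"object","properties":{"gripper":{"type":"number"},"travel":{"type":"array","items":{"type":"number"}},"rotation":{"type":"array","items":{"type":"number"}}}}},"newtons":{"type":"number"}},"required":["motion"]}

```bash
mkdir -p pics; ls
python3 - <<'E'
from station import manip as m
import cv2
for n in("top","scene"):
    cv2.imwrite(f"pics/{n}0.png",cv2.resize(m.snapshot(n)[:,:,::-1],(800,600),interpolation=cv2.INTER_CUBIC))
    print(n,m.calibration(n))
s=m.sense();print(s)
E
```

```text
pics
top {'fx': 456.49576120832734, 'fy': 456.49576120832734, 'cx': 260.0896465857775, 'cy': 182.00377054862568, 'cam_to_world': array([[-0.01109728, -0.97947988,  0.20123623,  0.36602768],
       [-0.99992392,  0.00978609, -0.00750939, -0.01325649],
       [ 0.00538598, -0.20130426, -0.97951395,  1.2508228 ],
       [ 0.        ,  0.        ,  0.        ,  1.        ]])}
scene {'fx': 383.45002843521974, 'fy': 383.45002843521974, 'cx': 257.1768394012526, 'cy': 195.6002783760827, 'cam_to_world': array([[-0.30889335,  0.76145199, -0.56989102,  1.03935411],
       [ 0.95102793,  0.25448807, -0.17544716,  0.14956999],
       [ 0.01143587, -0.59617673, -0.80277178,  0.70095334],
       [ 0.        ,  0.        ,  0.        ,  1.        ]])}
{'t': 0.1, 'q': array([ 1.05752734e+00,  5.28388522e-01,  1.43377497e+00,  1.65078351e-06,
        1.18138860e+00, -1.78544693e-01]), 'qd': array([ 0.00179986, -0.00028704, -0.00232677,  0.00174233, -0.0018303 ,
       -0.00149926]), 'tau': array([-6.11465839e-04, -4.43303740e+01, -1.78585643e+01, -2.71576582e-04,
        3.84079452e-03,  1.60697056e-05]), 'tcp_pos': array([0.20499662, 0.58974693, 0.2304218 ]), 'tool_rot': array([ 1.66582163e-01,  9.86027090e-01, -9.21427274e-04, -3.32890817e-04]), 'force': array([-0.19749578, -0.08162193,  0.69077147]), 'ft_torque': array([-0.02032853, -0.02923095, -0.03200234]), 'finger_gap': 0.9974979175232318}
```

View pics/top0.png

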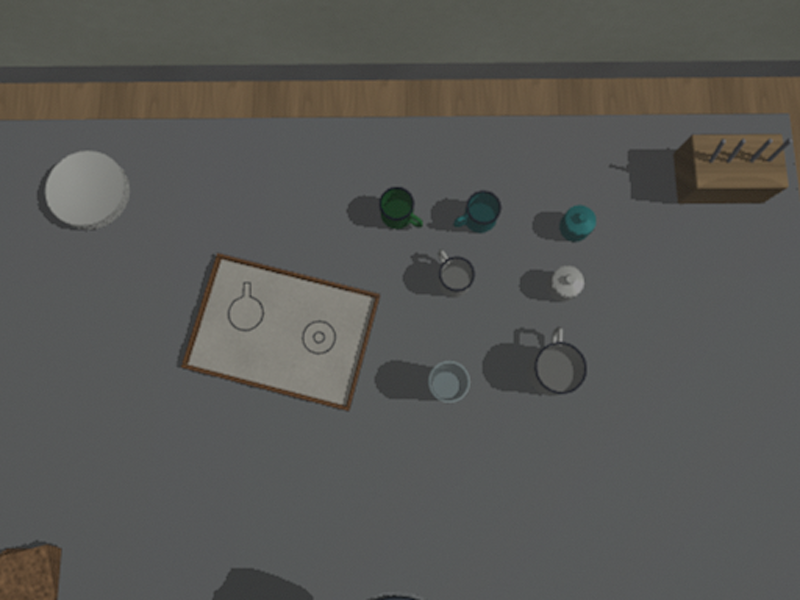

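View pics/scene0.png

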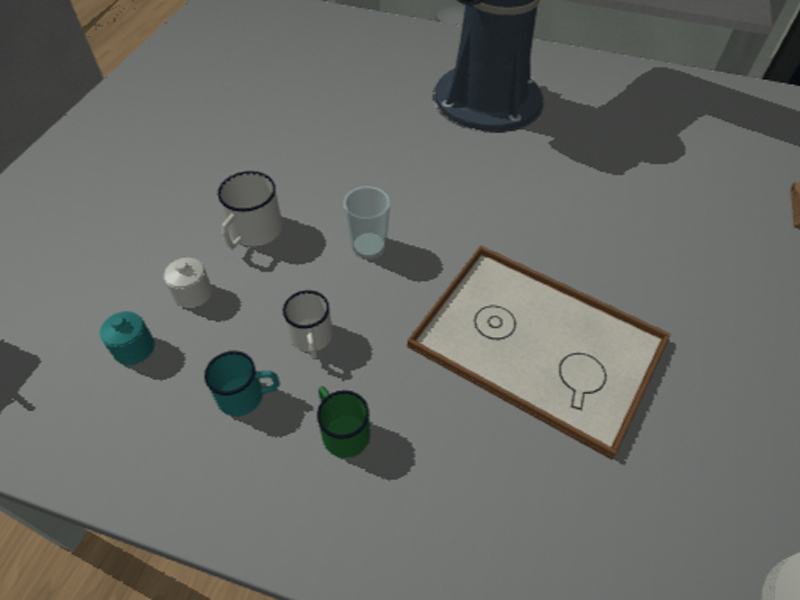

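Top view (800x600 px): the mug-like things are green (397,206), turquoise (482,211), white small (457,274) and white big (560,367). The pot-like things are turquoise (579,222) and white (568,282). The white small mug and white pot fit the description. The outlines are the mug at (246,313), handle upward, and the pot at (319,337). I'll confirm both in an enlarged crop.

Run:
```python
from station import manip as m
import cv2, numpy as np
im=m.snapshot("top")[:,:,::-1]
a=cv2.resize(im[150:265,265:385],None,fx=5,fy=5,interpolation=cv2.INTER_CUBIC)
a=cv2.convertScaleAbs(a,alpha=1.6)
cv2.imwrite("pics/c1.png",a)
b=cv2.resize(im[160:265,115:245],None,fx=6,fy=5.7,interpolation=cv2.INTER_CUBIC) if 0 else cv2.resize(im[160:260,115:245],None,fx=6,fy=6,interpolation=cv2.INTER_CUBIC)
cv2.imwrite("pics/c2.png",b)
```

```text
(no output)
```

View pics/c1.png

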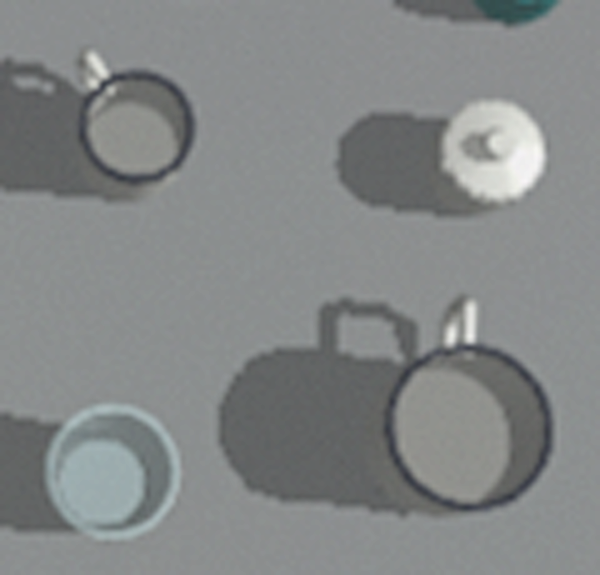

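View pics/c2.png

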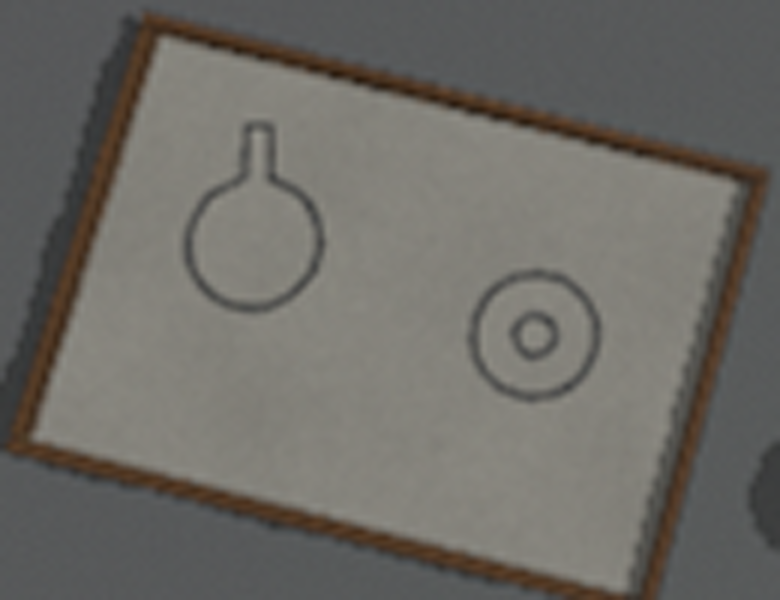

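c1 confirms both. The white small mug's rim is centred at (137,127) with its handle tip at about (90,55). The white pot's knob is at (496,144) and its body at (493,151). In c2 the mug circle is at (254,243), its handle end at (259,124), and the pot circle at (535,335).

```bash
cat > h.py <<'E'
from station import manip as m
import cv2, numpy as np
from scipy.spatial.transform import Rotation as R
def world(name,u,v,z,C=None):
    C=C or m.calibration(name); T=np.array(C["cam_to_world"])
    d=T[:3,:3]@np.array([(u-C["cx"])/C["fx"],(v-C["cy"])/C["fy"],1]); o=T[:3,3]
    return o+d*(z-o[2])/d[2]
def proj(name,p,C=None):
    C=C or m.calibration(name); T=np.array(C["cam_to_world"])
    q=T[:3,:3].T@(np.array(p)-T[:3,3]); return C["fx"]*q[0]/q[2]+C["cx"],C["fy"]*q[1]/q[2]+C["cy"]
def togo(p,yaw=None):
    "tool-frame shift mm to TCP p; tool y axis world yaw deg, turn needed about tool z"
    s=m.sense(); r=R.from_quat(s["tool_rot"]); M=r.as_matrix()
    print("tcp",np.round(s["tcp_pos"],4),"y-axis yaw",np.degrees(np.arctan2(M[1,1],M[0,1])).round(2),"tilt",np.round(M[:,2],4),"q",np.round(s["q"],2),"gap",s["finger_gap"],"F",np.round(s["force"],1),"t",s["t"])
    print("shift mm",np.round(M.T@(np.array(p)-s["tcp_pos"])*1000,1))
    if yaw is not None:
        d=(yaw-np.degrees(np.arctan2(M[1,1],M[0,1]))+90)%180-90
        print("tool z turn",-d if M[2,2]<0 else d)
E
python3 - <<'E'
from h import *
f=lambda u,v,s,o,z:world("top",(u+.5)/s-.5+o[0],(v+.5)/s-.5+o[1],z).round(4)
A=(5,(265,150));B=(6,(115,160))
mc=f(137,127,*A,.064);mh=f(91,57,*A,.057);print("mug",mc,mh,np.degrees(np.arctan2(*(mh-mc)[1::-1])),np.linalg.norm((mh-mc)[:2]))
print("pot knob",f(496,144,*A,.068),"body",f(493,151,*A,.05))
print("big",f(470,428,*A,.082),"bigh",f(460,300,*A,.075),"tumb",f(113,472,*A,.095))
ms=f(254,243,*B,.006);me=f(259,124,*B,.006);print("mspot",ms,me,np.degrees(np.arctan2(*(me-ms)[1::-1])),np.linalg.norm((me-ms)[:2]))
print("pspot",f(535,335,*B,.006))
w=lambda u,v,z:world("top",(u+.5)*.64-.5,(v+.5)*.64-.5,z).round(3)
print("green",w(397,203,.064),w(418,222,.05),"turq",w(483,208,.064),w(461,221,.05),"tpot",w(579,218,.068))
togo([*mc[:2],.2])
M=R.from_quat(m.sense()["tool_rot"]).as_matrix();C=m.calibration("wrist");print(M.round(2));print(C["fx"],np.round(C["cam_to_world"],3))
E
```

```text
mug [ 0.628  -0.1076  0.064 ] [ 0.6685 -0.0843  0.057 ] 29.91218997314907 0.046724083725633386
pot knob [ 0.616  -0.2976  0.068 ] body [ 0.616 -0.3    0.05 ]
big [ 0.4648 -0.2724  0.082 ] bigh [ 0.5318 -0.2724  0.075 ] tumb [ 0.4436 -0.0885  0.095 ]
mspot [0.5737 0.2623 0.006 ] [0.6296 0.2619 0.006 ] -0.40998069148973787 0.055901431108693514
pspot [0.5298 0.1327 0.006 ]
green [ 0.755 -0.007  0.064] [ 0.725 -0.044  0.05 ] turq [ 0.745 -0.157  0.064] [ 0.726 -0.119  0.05 ] tpot [ 0.724 -0.321  0.068]
tcp [0.2051 0.5898 0.2306] y-axis yaw 70.82 tilt [-8.0e-04 -1.4e-03 -1.0e+00] q [ 1.06  0.53  1.43  0.    1.18 -0.18] gap 0.995814264033426 F [ 0.3  0.6 -0.4] t 0.15
shift mm [-628.6 -519.7   31.2]
[[-0.94  0.33 -0.  ]
 [ 0.33  0.94 -0.  ]
 [ 0.   -0.   -1.  ]]
324.70169524031024 [[ 0.329  0.91   0.253  0.142]
 [ 0.944 -0.317 -0.089  0.612]
 [-0.001  0.268 -0.964  0.372]
 [ 0.     0.     0.     1.   ]]
```

Emit:
send_rows:
  motion:
    - {"gripper": 85,"travel": [-26,-21.6,0],"rotation": [0,0,0]}
    - {"gripper": 85,"travel": [-26,-21.6,0],"rotation": [0,0,0]}
    - {"gripper": 85,"travel": [-26,-21.6,0],"rotation": [0,0,0]}
    - {"gripper": 85,"travel": [-26,-21.6,0],"rotation": [0,0,0]}
    - {"gripper": 85,"travel": [-26,-21.6,0],"rotation": [0,0,0]}
    - {"gripper": 85,"travel": [-26,-21.6,0],"rotation": [0,0,0]}
    - {"gripper": 85,"travel": [-26,-21.6,0],"rotation": [0,0,0]}
    - {"gripper": 85,"travel": [-26,-21.6,0],"rotation": [0,0,0]}
    - {"gripper": 85,"travel": [-26,-21.6,0],"rotation": [0,0,0]}
    - {"gripper": 85,"travel": [-26,-21.6,0],"rotation": [0,0,0]}
    - {"gripper": 85,"travel": [-26,-21.6,0],"rotation": [0,0,0]}
    - {"gripper": 85,"travel": [-26,-21.6,0],"rotation": [0,0,0]}
  newtons: 30

```text
t: 1.15
tcp_pos: [0.4153, 0.2414, 0.2313]
tool_rot: [0.167, 0.986, -0.0, -0.0]
force: [0.4, 0.4, 0.5]
finger_gap: 0.995
```

Emit:
send_rows:
  motion:
    - {"gripper": 85,"travel": [-26,-21.6,0],"rotation": [0,0,0]}
    - {"gripper": 85,"travel": [-26,-21.6,0],"rotation": [0,0,0]}
    - {"gripper": 85,"travel": [-26,-21.6,0],"rotation": [0,0,0]}
    - {"gripper": 85,"travel": [-26,-21.6,0],"rotation": [0,0,0]}
    - {"gripper": 85,"travel": [-26,-21.6,0],"rotation": [0,0,0]}
    - {"gripper": 85,"travel": [-26,-21.6,0],"rotation": [0,0,0]}
    - {"gripper": 85,"travel": [-26,-21.6,0],"rotation": [0,0,0]}
    - {"gripper": 85,"travel": [-26,-21.6,0],"rotation": [0,0,0]}
    - {"gripper": 85,"travel": [-26,-21.6,0],"rotation": [0,0,0]}
    - {"gripper": 85,"travel": [-26,-21.6,0],"rotation": [0,0,0]}
    - {"gripper": 85,"travel": [-26,-21.6,0],"rotation": [0,0,0]}
    - {"gripper": 85,"travel": [-26,-21.6,0],"rotation": [0,0,0]}

```text
t: 2.15
tcp_pos: [0.6247, -0.1059, 0.2309]
tool_rot: [0.167, 0.986, 0.0, -0.0]
force: [-0.7, -0.9, -0.0]
finger_gap: 0.997
```

Emit:
send_rows:
  motion:
    - {"gripper": 85,"travel": [0,0,0],"rotation": [0,0,-7]}
    - {"gripper": 85,"travel": [0,0,0],"rotation": [0,0,-7]}
    - {"gripper": 85,"travel": [0,0,0],"rotation": [0,0,-7]}
    - {"gripper": 85,"travel": [0,0,0],"rotation": [0,0,-7]}
    - {"gripper": 85,"travel": [0,0,0],"rotation": [0,0,-7]}
    - {"gripper": 85,"travel": [0,0,0],"rotation": [0,0,-7]}
    - {"gripper": 85,"travel": [0,0,0],"rotation": [0,0,-7]}
    - {"gripper": 85,"travel": [0,0,0],"rotation": [0,0,0]}
    - {"gripper": 85,"travel": [0,0,0],"rotation": [0,0,0]}

```text
t: 2.9
tcp_pos: [0.6242, -0.1043, 0.231]
tool_rot: [-0.256, 0.967, 0.0, -0.0]
force: [0.3, 0.2, 0.6]
finger_gap: 0.995
```

Run:
```python
from h import *
togo([.628,-.1076,.15],120)
C=m.calibration("wrist");np.save("C1.npy",C,allow_pickle=True)
im=m.snapshot("wrist");cv2.imwrite("pics/w1.png",cv2.convertScaleAbs(cv2.resize(im[:,:,::-1],(768,576),interpolation=cv2.INTER_CUBIC),alpha=1.5))
for p in([.628,-.1076,.064],[.6756,-.08,.057],[.6756,-.08,.01],[.616,-.2985,.068],[.573,.262,.006]):print(np.array(proj("wrist",p,C)).round(1))
```

```text
tcp [ 0.6242 -0.1043  0.231 ] y-axis yaw 119.64 tilt [-6.e-04  3.e-04 -1.e+00] q [-0.34  0.54  1.41  0.    1.19 -2.43] gap 0.9949466413623773 F [0.3 0.2 0.6] t 2.9
shift mm [-1.7 -4.8 81. ]
tool z turn -0.3607149281147457
[251.2 181.3]
[252.  231.5]
[252.4 216.8]
[67.8 65.4]
[529.4 275.8]
```

View pics/w1.png

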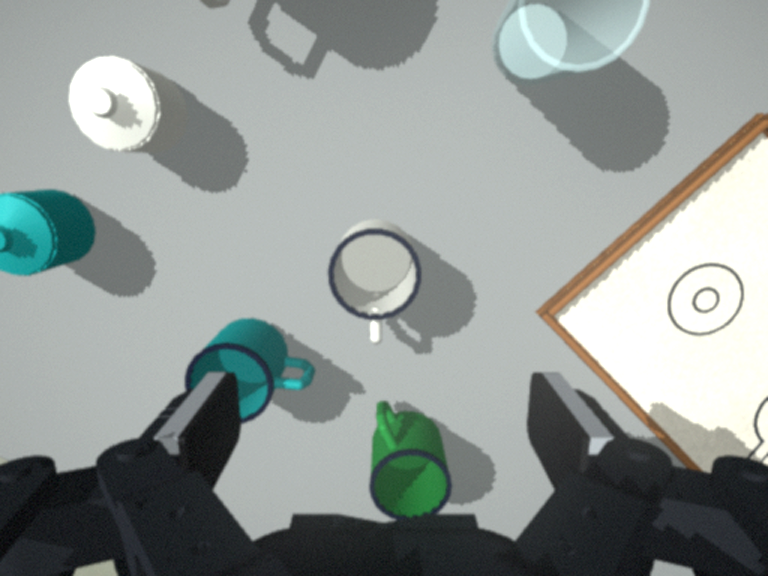

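The wrist view shows the white mug rim centred at (375,273.5), its handle tip at (376,338), and the pot knob at (104,101). It also shows the pot outline at (706,300).

Run:
```python
from h import *
C=np.load("C1.npy",allow_pickle=True).item()
f=lambda u,v,z:world("wrist",(u+.5)/1.5-.5,(v+.5)/1.5-.5,z,C).round(4)
mc=f(375,273.5,.064);mh=f(376,338,.057);print(mc,mh,np.degrees(np.arctan2(*(mh-mc)[1::-1])),np.linalg.norm((mh-mc)[:2]))
print("pot",f(104,101,.068),"pspot",f(706,300,.006))
p=(mc+[.628,-.1076,0])/2;togo([*p[:2],.021],120);print(p)
```

```text
[ 0.6294 -0.1084  0.064 ] [ 0.6702 -0.0848  0.057 ] 30.046435246810464 0.047133851953771025
pot [ 0.6168 -0.2969  0.068 ] pspot [0.5319 0.1332 0.006 ]
tcp [ 0.6242 -0.1043  0.2311] y-axis yaw 119.65 tilt [-5.e-04  2.e-04 -1.e+00] q [-0.34  0.54  1.41 -0.    1.19 -2.43] gap 1.0031006288507844 F [0.1 0.2 0.7] t 2.95
shift mm [ -2.2  -5.5 210.1]
tool z turn -0.34945891236966986
[ 0.6287 -0.108   0.032 ]
```

Emit:
send_rows:
  motion:
    - {"gripper": 85,"travel": [-2.2,-5.5,0],"rotation": [0,0,-0.4]}
    - {"gripper": 85,"travel": [0,0,30],"rotation": [0,0,0]}
    - {"gripper": 85,"travel": [0,0,30],"rotation": [0,0,0]}
    - {"gripper": 85,"travel": [0,0,30],"rotation": [0,0,0]}
    - {"gripper": 85,"travel": [0,0,30],"rotation": [0,0,0]}
    - {"gripper": 85,"travel": [0,0,25],"rotation": [0,0,0]}
    - {"gripper": 85,"travel": [0,0,20],"rotation": [0,0,0]}
    - {"gripper": 85,"travel": [0,0,20],"rotation": [0,0,0]}
    - {"gripper": 85,"travel": [0,0,15],"rotation": [0,0,0]}
    - {"gripper": 85,"travel": [0,0,10],"rotation": [0,0,0]}
    - {"gripper": 85,"travel": [0,0,0],"rotation": [0,0,0]}
    - {"gripper": 85,"travel": [0,0,0],"rotation": [0,0,0]}

```text
t: 3.95
tcp_pos: [0.6292, -0.1082, 0.021]
tool_rot: [-0.26, 0.966, 0.0, -0.0]
force: [0.6, 0.9, 1.0]
finger_gap: 0.997
```

Run:
```python
from h import *
togo([.6287,-.108,.021],120)
```

```text
tcp [ 0.6292 -0.1082  0.021 ] y-axis yaw 120.18 tilt [-4.e-04  1.e-04 -1.e+00] q [-0.35  0.82  1.53 -0.    0.79 -2.44] gap 0.9969894346713789 F [0.6 0.9 1. ] t 3.95
shift mm [0.3 0.4 0. ]
tool z turn 0.18399240848793852
```

Emit:
send_rows:
  motion:
    - {"gripper": 66,"travel": [0,0,0],"rotation": [0,0,0]}
    - {"gripper": 60,"travel": [0,0,0],"rotation": [0,0,0]}
    - {"gripper": 50,"travel": [0,0,0],"rotation": [0,0,0]}
    - {"gripper": 50,"travel": [0,0,0],"rotation": [0,0,0]}
    - {"gripper": 50,"travel": [0,0,0],"rotation": [0,0,0]}
    - {"gripper": 50,"travel": [0,0,0],"rotation": [0,0,0]}
    - {"gripper": 50,"travel": [0,0,0],"rotation": [0,0,0]}
    - {"gripper": 50,"travel": [0,0,0],"rotation": [0,0,0]}
  newtons: 30

```text
t: 4.62
tcp_pos: [0.6301, -0.1084, 0.023]
tool_rot: [-0.261, 0.965, -0.001, 0.001]
force: [-0.3, -0.1, 5.4]
finger_gap: 0.709
```

Emit:
send_rows:
  motion:
    - {"gripper": 50,"travel": [0,0,-5],"rotation": [0,0,0]}
    - {"gripper": 50,"travel": [0,0,-10],"rotation": [0,0,0]}
    - {"gripper": 50,"travel": [0,0,-20],"rotation": [0,0,0]}
    - {"gripper": 50,"travel": [0,0,-25],"rotation": [0,0,0]}
    - {"gripper": 50,"travel": [0,0,-25],"rotation": [0,0,0]}
    - {"gripper": 50,"travel": [0,0,-25],"rotation": [0,0,0]}
    - {"gripper": 50,"travel": [0,0,-20],"rotation": [0,0,0]}
    - {"gripper": 50,"travel": [0,0,0],"rotation": [0,0,0]}
    - {"gripper": 50,"travel": [0,0,0],"rotation": [0,0,0]}

```text
t: 5.37
tcp_pos: [0.6295, -0.1082, 0.1529]
tool_rot: [-0.261, 0.965, -0.001, 0.001]
force: [-0.5, 0.4, -1.3]
finger_gap: 0.71
```

Run:
```python
from h import *
togo([.5735,.262,.150],90)
C=m.calibration("wrist");np.save("C2.npy",C,allow_pickle=True);np.save("S2.npy",m.sense(),allow_pickle=True)
im=m.snapshot("wrist")
cv2.imwrite("pics/w2.png",cv2.convertScaleAbs(cv2.resize(im[140:340,140:370,::-1],None,fx=3,fy=3,interpolation=cv2.INTER_CUBIC),alpha=1.5))
```

```text
tcp [ 0.6295 -0.1082  0.1529] y-axis yaw 120.23 tilt [ 0.0028 -0.0011 -1.    ] q [-0.34  0.64  1.47 -0.    1.03 -2.44] gap 0.7099999350664887 F [-0.5  0.4 -1.3] t 5.3667
shift mm [-137.9  348.1    2.3]
tool z turn 30.226756511633866
```

View pics/w2.png

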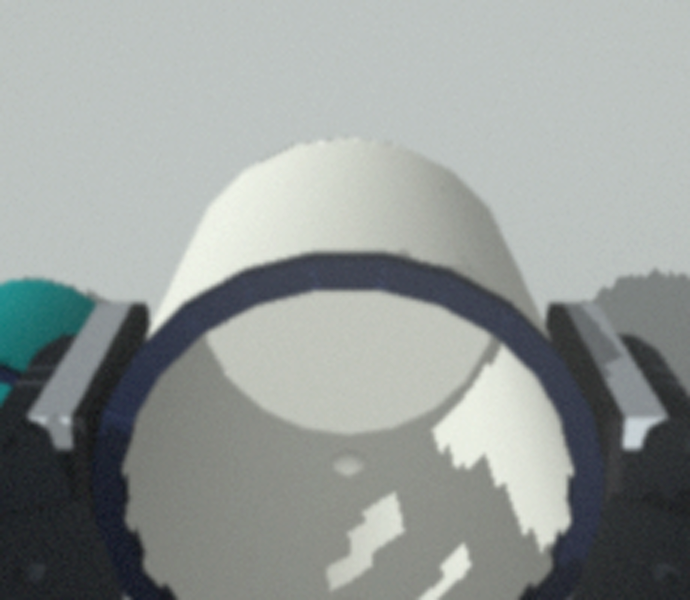

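The mug is held upright and centred: rim edges at x≈93 and 605 give a centre of 349, which is 256 in original pixels. Next I'll rotate and look at the outlines from close by.

Emit:
send_rows:
  motion:
    - {"gripper": 50,"travel": [0,0,-22],"rotation": [0,0,6.05]}
    - {"gripper": 50,"travel": [0,0,-22],"rotation": [0,0,6.05]}
    - {"gripper": 50,"travel": [0,0,-22],"rotation": [0,0,6.05]}
    - {"gripper": 50,"travel": [0,0,0],"rotation": [0,0,6.05]}
    - {"gripper": 50,"travel": [0,0,0],"rotation": [0,0,6.05]}
    - {"gripper": 50,"travel": [0,0,0],"rotation": [0,0,0]}

```text
t: 5.92
tcp_pos: [0.6279, -0.1077, 0.2156]
tool_rot: [0.001, 1.0, 0.001, -0.002]
force: [-0.1, 0.3, -1.2]
finger_gap: 0.709
```

Emit:
send_rows:
  motion:
    - {"gripper": 50,"travel": [-2,15,0],"rotation": [0,0,0]}
    - {"gripper": 50,"travel": [-3,29,0],"rotation": [0,0,0]}
    - {"gripper": 50,"travel": [-3,35,0],"rotation": [0,0,0]}
    - {"gripper": 50,"travel": [-4,35,0],"rotation": [0,0,0]}
    - {"gripper": 50,"travel": [-4,35,0],"rotation": [0,0,0]}
    - {"gripper": 50,"travel": [-4,35,0],"rotation": [0,0,0]}
    - {"gripper": 50,"travel": [-4,35,0],"rotation": [0,0,0]}
    - {"gripper": 50,"travel": [-3,35,0],"rotation": [0,0,0]}
    - {"gripper": 50,"travel": [-2,30,0],"rotation": [0,0,0]}
    - {"gripper": 50,"travel": [-1,24,0],"rotation": [0,0,0]}
    - {"gripper": 50,"travel": [0,0,0],"rotation": [0,0,0]}
    - {"gripper": 50,"travel": [0,0,0],"rotation": [0,0,0]}

```text
t: 6.92
tcp_pos: [0.6576, 0.2025, 0.2155]
tool_rot: [-0.002, 1.0, -0.0, -0.002]
force: [-0.5, -0.1, -1.0]
finger_gap: 0.703
```

Run:
```python
from h import *
C=np.load("C2.npy",allow_pickle=True).item();S=np.load("S2.npy",allow_pickle=True).item()
M=R.from_quat(S["tool_rot"]).as_matrix();p=S["tcp_pos"]
print("far rim pred (obs row 223)",[np.round(proj("wrist",p+[0,0,.041]-M[:,0]*s*np.array([1,1,1]),C),1) for s in(.03,-.03)])
togo([.5745,.262,.033],90)
C=m.calibration("wrist");np.save("C3.npy",C,allow_pickle=True)
im=m.snapshot("wrist")
cv2.imwrite("pics/w3.png",cv2.convertScaleAbs(cv2.resize(im[:,:,::-1],(800,600),interpolation=cv2.INTER_CUBIC),alpha=1.2))
for p in([.5737,.2623,.006],[.5298,.1327,.006]):print(np.array(proj("wrist",p,C))*800/512)
```

```text
far rim pred (obs row 223) [array([257.4, 374.6]), array([257.6, 226.1])]
tcp [0.6576 0.2025 0.2155] y-axis yaw 90.28 tilt [-3.3e-03 -4.0e-04 -1.0e+00] q [ 0.14  0.63  1.27  0.    1.24 -1.44] gap 0.7031187751440691 F [-0.5 -0.1 -1. ] t 6.9167
shift mm [ 82.3  60.  182.7]
tool z turn 0.28202737769804287
[491.37803907 142.79739387]
[291.22361906  69.34067182]
```

View pics/w3.png

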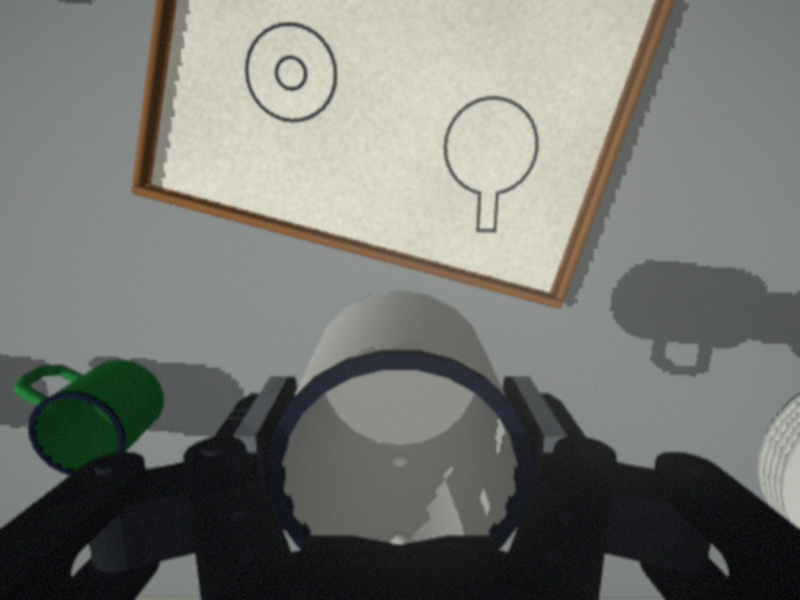

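w3 shows the mug outline centred at (491.5,145.5) with its handle end at (486.5,231), and the pot outline at (291,72.5).

Run:
```python
from h import *
C=np.load("C3.npy",allow_pickle=True).item();k=512/800
f=lambda u,v,z:world("wrist",(u+.5)*k-.5,(v+.5)*k-.5,z,C).round(4)
a=f(491.5,145.5,.006);b=f(486.5,231,.006);print(a,b,np.degrees(np.arctan2(*(b-a)[1::-1])),np.linalg.norm(b-a),"pot",f(291,72.5,.006))
```

```text
[0.5752 0.2623 0.006 ] [0.6314 0.2618 0.006 ] -0.5097354793054715 0.056202224155276904 pot [0.5315 0.1323 0.006 ]
```

Emit:
send_rows:
  motion:
    - {"gripper": 50,"travel": [12,9,0],"rotation": [0,0,0.5]}
    - {"gripper": 50,"travel": [20,15,0],"rotation": [0,0,0]}
    - {"gripper": 50,"travel": [20,15,0],"rotation": [0,0,0]}
    - {"gripper": 50,"travel": [20,14,0],"rotation": [0,0,0]}
    - {"gripper": 50,"travel": [10,6.8,0],"rotation": [0,0,0]}
    - {"gripper": 50,"travel": [0,0,20],"rotation": [0,0,0]}
    - {"gripper": 50,"travel": [0,0,35],"rotation": [0,0,0]}
    - {"gripper": 50,"travel": [0,0,35],"rotation": [0,0,0]}
    - {"gripper": 50,"travel": [0,0,35],"rotation": [0,0,0]}
    - {"gripper": 50,"travel": [0,0,25],"rotation": [0,0,0]}
    - {"gripper": 50,"travel": [0,0,15],"rotation": [0,0,0]}
    - {"gripper": 50,"travel": [0,0,0],"rotation": [0,0,0]}

```text
t: 7.97
tcp_pos: [0.5747, 0.2587, 0.0483]
tool_rot: [0.005, 1.0, -0.001, -0.004]
force: [-0.3, -1.0, -0.4]
finger_gap: 0.704
```

Run:
```python
from h import *
togo([.5755,.2623,.029],89.7)
```

```text
tcp [0.5747 0.2587 0.0483] y-axis yaw 89.4 tilt [-0.0081 -0.0022 -1.    ] q [ 0.25  0.78  1.54 -0.    0.84 -1.31] gap 0.7041553281790267 F [-0.3 -1.  -0.4] t 7.9667
shift mm [-0.9  3.7 19.3]
tool z turn -0.3023122378250349
```

Emit:
send_rows:
  motion:
    - {"gripper": 50,"travel": [-0.9,3.7,8],"rotation": [0,0,0]}
    - {"gripper": 50,"travel": [0,0,0],"rotation": [0,0,0]}
    - {"gripper": 50,"travel": [0,0,0],"rotation": [0,0,0]}

```text
t: 8.22
tcp_pos: [0.5795, 0.2643, 0.0454]
tool_rot: [0.005, 1.0, 0.0, 0.001]
force: [0.7, 0.3, -1.7]
finger_gap: 0.704
```

Run:
```python
from h import *
togo([.5755,.2623,.029],89.7)
```

```text
tcp [0.5795 0.2643 0.0454] y-axis yaw 89.47 tilt [ 2.1e-03  5.0e-04 -1.0e+00] q [ 0.25  0.78  1.53 -0.    0.83 -1.31] gap 0.7044901110796276 F [ 0.7  0.3 -1.7] t 8.2167
shift mm [ 4.1 -2.1 16.4]
tool z turn -0.23299289823599167
```

Emit:
send_rows:
  motion:
    - {"gripper": 50,"travel": [0,0,0],"rotation": [0,0,0]}
    - {"gripper": 50,"travel": [0,0,0],"rotation": [0,0,0]}
    - {"gripper": 50,"travel": [0,0,0],"rotation": [0,0,0]}

```text
t: 8.47
tcp_pos: [0.5791, 0.2643, 0.0454]
tool_rot: [0.005, 1.0, 0.0, 0.001]
force: [-0.4, -0.4, -0.9]
finger_gap: 0.705
```

Run:
```python
from h import *
togo([.5755,.2623,.029],89.7);print(m.sense()["qd"].round(3))
```

```text
tcp [0.5791 0.2643 0.0454] y-axis yaw 89.47 tilt [ 1.8e-03  4.0e-04 -1.0e+00] q [ 0.25  0.78  1.53 -0.    0.83 -1.31] gap 0.7049028934230503 F [-0.4 -0.4 -0.9] t 8.4667
shift mm [ 3.6 -2.  16.4]
tool z turn -0.22769453434615627
[ 0.001  0.007  0.003  0.001 -0.001  0.   ]
```

Emit:
send_rows:
  motion:
    - {"gripper": 50,"travel": [3.6,-2,0],"rotation": [0,0,0]}
    - {"gripper": 50,"travel": [0,0,5],"rotation": [0,0,0]}
    - {"gripper": 50,"travel": [0,0,5],"rotation": [0,0,0]}
    - {"gripper": 50,"travel": [0,0,2],"rotation": [0,0,0]}
    - {"gripper": 50,"travel": [0,0,0],"rotation": [0,0,0]}
    - {"gripper": 50,"travel": [0,0,0],"rotation": [0,0,0]}
    - {"gripper": 50,"travel": [0,0,0],"rotation": [0,0,0]}

```text
t: 9.05
tcp_pos: [0.575, 0.2622, 0.0321]
tool_rot: [0.005, 1.0, -0.0, -0.0]
force: [-0.4, 0.6, -1.4]
finger_gap: 0.705
```

Run:
```python
from h import *
togo([.5755,.2623,.029],89.7)
```

```text
tcp [0.575  0.2622 0.0321] y-axis yaw 89.47 tilt [-1.e-04 -0.e+00 -1.e+00] q [ 0.25  0.8   1.54  0.    0.8  -1.31] gap 0.7053782840951609 F [-0.4  0.6 -1.4] t 9.05
shift mm [-0.5  0.2  3.1]
tool z turn -0.23206135617323298
```

Emit:
send_rows:
  motion:
    - {"gripper": 50,"travel": [-0.4,0,0.7],"rotation": [0,0,0]}
    - {"gripper": 50,"travel": [0,0,0.7],"rotation": [0,0,0]}
    - {"gripper": 50,"travel": [0,0,0.7],"rotation": [0,0,0]}
    - {"gripper": 50,"travel": [0,0,0],"rotation": [0,0,0]}
    - {"gripper": 50,"travel": [0,0,0],"rotation": [0,0,0]}

```text
t: 9.47
tcp_pos: [0.5753, 0.2621, 0.0302]
tool_rot: [0.005, 1.0, -0.0, -0.0]
force: [-0.4, 0.5, -1.1]
finger_gap: 0.703
```

Emit:
send_rows:
  motion:
    - {"gripper": 50,"travel": [0,0,0.5],"rotation": [0,0,0]}
    - {"gripper": 50,"travel": [0,0,0.5],"rotation": [0,0,0]}
    - {"gripper": 50,"travel": [0,0,0],"rotation": [0,0,0]}

```text
t: 9.72
tcp_pos: [0.5753, 0.2621, 0.0291]
tool_rot: [0.005, 1.0, -0.0, -0.0]
force: [-0.0, -0.1, -1.1]
finger_gap: 0.709
```

Emit:
send_rows:
  motion:
    - {"gripper": 50,"travel": [0,0,0.5],"rotation": [0,0,0]}
    - {"gripper": 50,"travel": [0,0,0.5],"rotation": [0,0,0]}
    - {"gripper": 50,"travel": [0,0,0],"rotation": [0,0,0]}

```text
t: 9.97
tcp_pos: [0.5753, 0.2621, 0.029]
tool_rot: [0.005, 1.0, -0.0, 0.0]
force: [-1.0, -0.4, 4.5]
finger_gap: 0.709
```

Emit:
send_rows:
  motion:
    - {"gripper": 50,"travel": [0,0,0.5],"rotation": [0,0,0]}
    - {"gripper": 50,"travel": [0,0,0],"rotation": [0,0,0]}

```text
t: 10.13
tcp_pos: [0.5753, 0.2622, 0.029]
tool_rot: [0.005, 1.0, -0.0, 0.0]
force: [-2.1, 0.4, 7.6]
finger_gap: 0.708
```

Emit:
send_rows:
  motion:
    - {"gripper": 62,"travel": [0,0,-0.5],"rotation": [0,0,0]}
    - {"gripper": 66,"travel": [0,0,0],"rotation": [0,0,0]}
    - {"gripper": 75,"travel": [0,0,0],"rotation": [0,0,0]}
    - {"gripper": 80,"travel": [0,0,0],"rotation": [0,0,0]}
    - {"gripper": 80,"travel": [0,0,0],"rotation": [0,0,0]}
    - {"gripper": 80,"travel": [0,0,-10],"rotation": [0,0,0]}
    - {"gripper": 80,"travel": [0,0,-30],"rotation": [0,0,0]}
    - {"gripper": 80,"travel": [0,0,-30],"rotation": [0,0,0]}
    - {"gripper": 80,"travel": [0,0,-30],"rotation": [0,0,0]}
    - {"gripper": 80,"travel": [0,0,-30],"rotation": [0,0,0]}
    - {"gripper": 80,"travel": [0,0,0],"rotation": [0,0,0]}
    - {"gripper": 80,"travel": [0,0,0],"rotation": [0,0,0]}

```text
t: 11.13
tcp_pos: [0.5769, 0.2626, 0.1613]
tool_rot: [0.005, 1.0, 0.001, 0.003]
force: [-0.3, -0.7, -0.7]
finger_gap: 0.937
```

Run:
```python
from h import *
togo([.6165,-.2983,.20],120)
C=m.calibration("wrist");np.save("C4.npy",C,allow_pickle=True)
im=m.snapshot("wrist");tp=m.snapshot("top")
a=cv2.convertScaleAbs(cv2.resize(im[:,:,::-1],(512,384)),alpha=1.2)
b=cv2.convertScaleAbs(cv2.resize(tp[160:260,115:245,::-1],None,fx=2,fy=3.84/1,interpolation=cv2.INTER_CUBIC)) if 0 else cv2.resize(tp[170:234,125:173,::-1],(288,384),interpolation=cv2.INTER_CUBIC)
cv2.imwrite("pics/w4.png",np.hstack([a,b]))
```

```text
tcp [0.5769 0.2626 0.1613] y-axis yaw 89.47 tilt [ 0.0057  0.0014 -1.    ] q [ 0.25  0.62  1.48 -0.    1.04 -1.31] gap 0.9367722897489412 F [-0.3 -0.7 -0.7] t 11.1333
shift mm [ -45.  -560.4  -39.3]
tool z turn -30.52582554828659
```

View pics/w4.png

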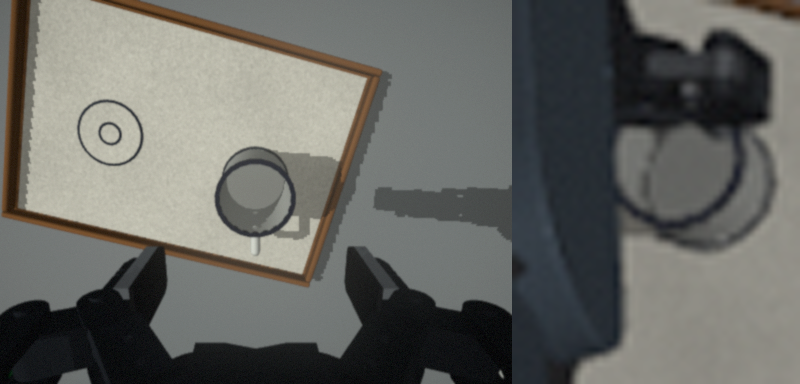

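w4 shows the mug standing upright on its outline, rim at (255.5,198.5) and handle straight down over the drawn one, tip at (255.5,252). The pot outline is at (110,133).

Run:
```python
from h import *
C=np.load("C4.npy",allow_pickle=True).item()
f=lambda u,v,z:world("wrist",u,v,z,C).round(4)
print(f(255.5,198.5,.070),f(255.5,252,.063),f(110,133,.006))
```

```text
[0.5756 0.2622 0.07  ] [0.6225 0.2617 0.063 ] [0.5314 0.1321 0.006 ]
```

Emit:
send_rows:
  motion:
    - {"gripper": 85,"travel": [-2,-15,-20],"rotation": [0,0,0]}
    - {"gripper": 85,"travel": [-2,-28,-20],"rotation": [0,0,0]}
    - {"gripper": 85,"travel": [-2,-28,0],"rotation": [0,0,0]}
    - {"gripper": 85,"travel": [-2,-28,0],"rotation": [0,0,0]}
    - {"gripper": 85,"travel": [-2,-28,0],"rotation": [0,0,0]}
    - {"gripper": 85,"travel": [-2,-28,0],"rotation": [0,0,0]}
    - {"gripper": 85,"travel": [-2,-28,0],"rotation": [0,0,0]}
    - {"gripper": 85,"travel": [-2,-28,0],"rotation": [0,0,0]}
    - {"gripper": 85,"travel": [-2,-28,0],"rotation": [0,0,0]}
    - {"gripper": 85,"travel": [-2,-28,0],"rotation": [0,0,0]}
    - {"gripper": 85,"travel": [-2,-28,0],"rotation": [0,0,0]}
    - {"gripper": 85,"travel": [-2,-28,0],"rotation": [0,0,0]}

```text
t: 12.23
tcp_pos: [0.595, -0.0621, 0.1962]
tool_rot: [0.005, 1.0, 0.001, -0.002]
force: [-0.4, -0.7, 0.4]
finger_gap: 0.994
```

Emit:
send_rows:
  motion:
    - {"gripper": 85,"travel": [-2,-28,0],"rotation": [0,0,0]}
    - {"gripper": 85,"travel": [-2,-28,0],"rotation": [0,0,0]}
    - {"gripper": 85,"travel": [-2,-28,0],"rotation": [0,0,0]}
    - {"gripper": 85,"travel": [-2,-28,0],"rotation": [0,0,0]}
    - {"gripper": 85,"travel": [-2,-28,0],"rotation": [0,0,0]}
    - {"gripper": 85,"travel": [-2,-28,0],"rotation": [0,0,0]}
    - {"gripper": 85,"travel": [-2,-28,0],"rotation": [0,0,0]}
    - {"gripper": 85,"travel": [-2,-28,0],"rotation": [0,0,0]}
    - {"gripper": 85,"travel": [0,-14,0],"rotation": [0,0,0]}
    - {"gripper": 85,"travel": [0,0,0],"rotation": [0,0,0]}
    - {"gripper": 85,"travel": [0,0,0],"rotation": [0,0,0]}
    - {"gripper": 85,"travel": [0,0,0],"rotation": [0,0,0]}

```text
t: 13.23
tcp_pos: [0.6095, -0.2973, 0.1972]
tool_rot: [0.004, 1.0, 0.001, -0.001]
force: [0.1, 0.5, -0.7]
finger_gap: 0.995
```

Run:
```python
from h import *
togo([.6167,-.2977,.016],90)
C=m.calibration("wrist");np.save("C5.npy",C,allow_pickle=True)
im=m.snapshot("wrist")
cv2.imwrite("pics/w5.png",cv2.resize(im[:,:,::-1],(768,576),interpolation=cv2.INTER_CUBIC))
print(proj("wrist",[.6167,-.2977,.068],C))
```

```text
tcp [ 0.6095 -0.2973  0.1972] y-axis yaw 89.5 tilt [-0.0021  0.0024 -1.    ] q [-0.62  0.64  1.32  0.    1.19 -2.18] gap 0.9950519820678232 F [ 0.1  0.5 -0.7] t 13.2333
shift mm [ -7.6  -0.8 181.2]
tool z turn -0.4950015882557892
(np.float64(255.37079692951397), np.float64(196.93646396158405))
```

View pics/w5.png

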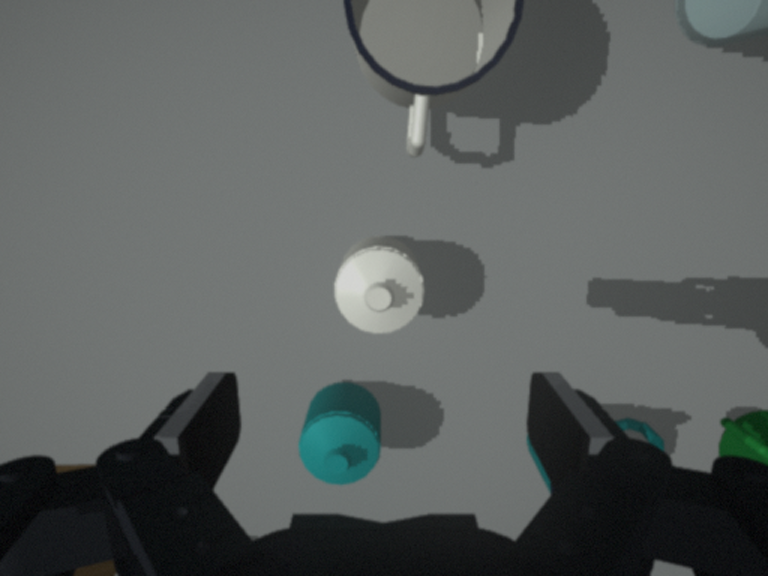

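w5 shows the white pot's knob at (378,296) and its lid outline centred at (379,290). It is clear of the big mug's handle and of the turquoise pot.

Run:
```python
from h import *
C=np.load("C5.npy",allow_pickle=True).item()
f=lambda u,v,z:world("wrist",(u+.5)/1.5-.5,(v+.5)/1.5-.5,z,C).round(4)
print(f(378,296,.068),f(379,290,.05))
togo([.6165,-.2995,.016],90)
```

```text
[ 0.6169 -0.3008  0.068 ] [ 0.618  -0.3003  0.05  ]
tcp [ 0.6097 -0.2971  0.1976] y-axis yaw 89.55 tilt [-0.0016  0.0019 -1.    ] q [-0.62  0.64  1.32  0.    1.19 -2.18] gap 0.9975341846529551 F [-0.   0.6 -0.2] t 13.2833
shift mm [ -7.1  -2.7 181.6]
tool z turn -0.45449721809616506
```

Emit:
send_rows:
  motion:
    - {"gripper": 85,"travel": [-7.2,-3.3,0],"rotation": [0,0,0]}
    - {"gripper": 85,"travel": [0,0,20],"rotation": [0,0,0]}
    - {"gripper": 85,"travel": [0,0,27],"rotation": [0,0,0]}
    - {"gripper": 85,"travel": [0,0,27],"rotation": [0,0,0]}
    - {"gripper": 85,"travel": [0,0,27],"rotation": [0,0,0]}
    - {"gripper": 85,"travel": [0,0,25],"rotation": [0,0,0]}
    - {"gripper": 85,"travel": [0,0,20],"rotation": [0,0,0]}
    - {"gripper": 85,"travel": [0,0,16],"rotation": [0,0,0]}
    - {"gripper": 85,"travel": [0,0,8],"rotation": [0,0,0]}
    - {"gripper": 85,"travel": [0,0,0],"rotation": [0,0,0]}
    - {"gripper": 85,"travel": [0,0,0],"rotation": [0,0,0]}
    - {"gripper": 85,"travel": [0,0,0],"rotation": [0,0,0]}

```text
t: 14.28
tcp_pos: [0.6185, -0.3028, 0.0296]
tool_rot: [0.004, 1.0, -0.001, 0.001]
force: [0.6, -0.2, 0.3]
finger_gap: 0.994
```

Run:
```python
from h import *
togo([.6168,-.3002,.016],90)
```

```text
tcp [ 0.6185 -0.3028  0.0296] y-axis yaw 89.5 tilt [ 0.0022 -0.0015 -1.    ] q [-0.62  0.86  1.39  0.    0.89 -2.18] gap 0.9939123372686028 F [ 0.6 -0.2  0.3] t 14.2833
shift mm [ 1.8  2.7 13.6]
tool z turn -0.49737206413935553
```

Emit:
send_rows:
  motion:
    - {"gripper": 85,"travel": [1.8,2.6,0],"rotation": [0,0,0]}
    - {"gripper": 85,"travel": [0,0,6],"rotation": [0,0,0]}
    - {"gripper": 85,"travel": [0,0,6],"rotation": [0,0,0]}
    - {"gripper": 85,"travel": [0,0,1.5],"rotation": [0,0,0]}
    - {"gripper": 85,"travel": [0,0,0],"rotation": [0,0,0]}
    - {"gripper": 85,"travel": [0,0,0],"rotation": [0,0,0]}

```text
t: 14.78
tcp_pos: [0.6153, -0.3, 0.0143]
tool_rot: [0.005, 1.0, 0.0, -0.0]
force: [0.1, 0.2, -0.0]
finger_gap: 0.993
```

Emit:
send_rows:
  motion:
    - {"gripper": 64,"travel": [0,0,0],"rotation": [0,0,0]}
    - {"gripper": 58,"travel": [0,0,0],"rotation": [0,0,0]}
    - {"gripper": 46,"travel": [0,0,0],"rotation": [0,0,0]}
    - {"gripper": 46,"travel": [0,0,0],"rotation": [0,0,0]}
    - {"gripper": 46,"travel": [0,0,0],"rotation": [0,0,0]}
    - {"gripper": 46,"travel": [0,0,0],"rotation": [0,0,0]}
    - {"gripper": 46,"travel": [0,0,0],"rotation": [0,0,0]}
    - {"gripper": 46,"travel": [0,0,0],"rotation": [0,0,0]}
  newtons: 45

```text
t: 15.45
tcp_pos: [0.6159, -0.3001, 0.0152]
tool_rot: [0.005, 1.0, -0.0, 0.0]
force: [0.9, 0.4, 4.7]
finger_gap: 0.646
```

Run:
```python
from h import *
togo([.6168,-.3002,.016],90)
```

```text
tcp [ 0.6159 -0.3001  0.0152] y-axis yaw 89.47 tilt [ 8.e-04 -4.e-04 -1.e+00] q [-0.62  0.87  1.4   0.    0.87 -2.18] gap 0.6458324999949023 F [0.9 0.4 4.7] t 15.45
shift mm [-0.9 -0.1 -0.8]
tool z turn -0.5347255022732895
```

Emit:
send_rows:
  motion:
    - {"gripper": 46,"travel": [0,0,-4],"rotation": [0,0,0]}
    - {"gripper": 46,"travel": [0,0,-8],"rotation": [0,0,0]}
    - {"gripper": 46,"travel": [0,0,-16],"rotation": [0,0,0]}
    - {"gripper": 46,"travel": [0,0,-20],"rotation": [0,0,0]}
    - {"gripper": 46,"travel": [0,0,-20],"rotation": [0,0,0]}
    - {"gripper": 46,"travel": [0,0,-20],"rotation": [0,0,0]}
    - {"gripper": 46,"travel": [0,0,-20],"rotation": [0,0,0]}
    - {"gripper": 46,"travel": [0,0,-20],"rotation": [0,0,0]}
    - {"gripper": 46,"travel": [0,0,-10],"rotation": [0,0,0]}
    - {"gripper": 46,"travel": [0,0,0],"rotation": [0,0,0]}
    - {"gripper": 46,"travel": [0,0,0],"rotation": [0,0,0]}

```text
t: 16.37
tcp_pos: [0.6153, -0.2999, 0.1526]
tool_rot: [0.005, 1.0, -0.0, -0.0]
force: [0.6, 0.5, -3.2]
finger_gap: 0.643
```

Run:
```python
from h import *
togo([.5305,.1323,.15],90)
C=m.calibration("wrist");s=m.sense()
im=m.snapshot("wrist")
cv2.imwrite("pics/w6.png",cv2.resize(im[140:340,140:370,::-1],None,fx=3,fy=3,interpolation=cv2.INTER_CUBIC))
p=s["tcp_pos"]; print([(np.array(proj("wrist",[p[0]+d,p[1],p[2]-.015+.068],C))-140)*3+1 for d in(0,.001)])
```

```text
tcp [ 0.6153 -0.2999  0.1526] y-axis yaw 89.47 tilt [-2.e-04 -0.e+00 -1.e+00] q [-0.62  0.69  1.34 -0.    1.11 -2.18] gap 0.6431816333726822 F [ 0.6  0.5 -3.2] t 16.3667
shift mm [ 88.8 431.4   2.6]
tool z turn -0.5328340701980068
[array([353.84766555, 559.87133922]), array([353.92529882, 567.91413401])]
```

View pics/w6.png

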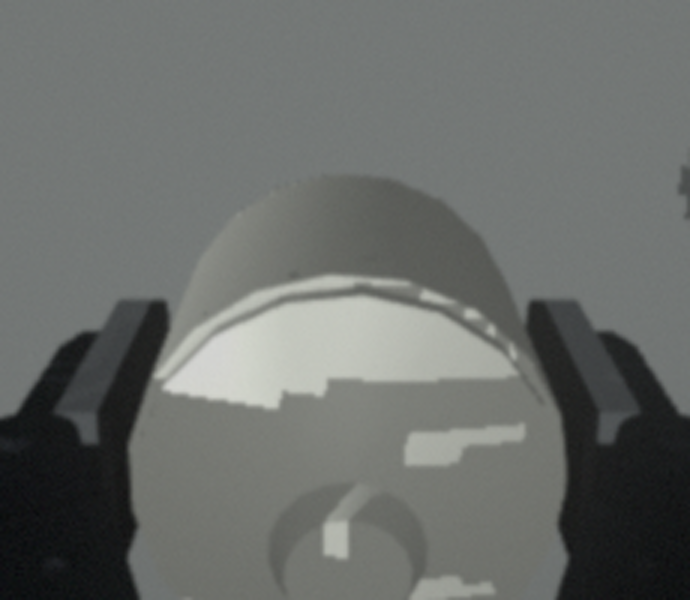

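Pot held upright and centred. The knob's top face is centred at about (348,583), the far lid edge is at about (340,276), and the far bottom edge at (345,175).

Run:
```python
from h import *
C=m.calibration("wrist");p=m.sense()["tcp_pos"]
for d in(0,.001,.002,.003):
    print(d,[((np.array(proj("wrist",[p[0]+d+a,p[1],p[2]-.015+z],C))-140)*3+1).round(0)[1] for a,z in((0,.068),(-.028,.05),(-.028,0))])
```

```text
0 [np.float64(559.0), np.float64(252.0), np.float64(149.0)]
0.001 [np.float64(567.0), np.float64(261.0), np.float64(155.0)]
0.002 [np.float64(575.0), np.float64(269.0), np.float64(160.0)]
0.003 [np.float64(583.0), np.float64(277.0), np.float64(166.0)]
```

Emit:
send_rows:
  motion:
    - {"gripper": 46,"travel": [2,10,0],"rotation": [0,0,0]}
    - {"gripper": 46,"travel": [5,24,0],"rotation": [0,0,0]}
    - {"gripper": 46,"travel": [5,24,0],"rotation": [0,0,0]}
    - {"gripper": 46,"travel": [5,24,0],"rotation": [0,0,0]}
    - {"gripper": 46,"travel": [5,24,0],"rotation": [0,0,0]}
    - {"gripper": 46,"travel": [5,24,0],"rotation": [0,0,0]}
    - {"gripper": 46,"travel": [5,24,0],"rotation": [0,0,0]}
    - {"gripper": 46,"travel": [5,24,0],"rotation": [0,0,0]}
    - {"gripper": 46,"travel": [5,24,0],"rotation": [0,0,0]}
    - {"gripper": 46,"travel": [5,24,0],"rotation": [0,0,0]}
    - {"gripper": 46,"travel": [5,24,0],"rotation": [0,0,0]}
    - {"gripper": 46,"travel": [5,24,0],"rotation": [0,0,0]}

```text
t: 17.42
tcp_pos: [0.5593, -0.0234, 0.1514]
tool_rot: [0.005, 1.0, 0.001, -0.002]
force: [0.1, -0.2, -2.6]
finger_gap: 0.643
```

Emit:
send_rows:
  motion:
    - {"gripper": 46,"travel": [5,24,0],"rotation": [0,0,0]}
    - {"gripper": 46,"travel": [5,24,0],"rotation": [0,0,0]}
    - {"gripper": 46,"travel": [5,24,0],"rotation": [0,0,0]}
    - {"gripper": 46,"travel": [5,24,0],"rotation": [0,0,0]}
    - {"gripper": 46,"travel": [5,24,0],"rotation": [0,0,0]}
    - {"gripper": 46,"travel": [5,24,0],"rotation": [0,0,0]}
    - {"gripper": 46,"travel": [3,14,0],"rotation": [0,0,0]}
    - {"gripper": 46,"travel": [0,0,0],"rotation": [0,0,0]}
    - {"gripper": 46,"travel": [0,0,0],"rotation": [0,0,0]}
    - {"gripper": 46,"travel": [0,0,0],"rotation": [0,0,0]}

```text
t: 18.25
tcp_pos: [0.529, 0.1327, 0.152]
tool_rot: [0.004, 1.0, -0.0, -0.001]
force: [0.9, -0.1, -2.4]
finger_gap: 0.643
```

Run:
```python
from h import *
togo([.5292,.1325,.0215],89.47)
```

```text
tcp [0.529  0.1327 0.152 ] y-axis yaw 89.49 tilt [-1.4e-03 -4.0e-04 -1.0e+00] q [ 0.04  0.53  1.71 -0.    0.9  -1.52] gap 0.6426161880768483 F [ 0.9 -0.1 -2.4] t 18.25
shift mm [-4.000e-01 -1.000e-01  1.305e+02]
tool z turn 0.017611760355535466
```

Descending slowly, stopping about 6 mm short.

Emit:
send_rows:
  motion:
    - {"gripper": 46,"travel": [0,0,8],"rotation": [0,0,0]}
    - {"gripper": 46,"travel": [0,0,15],"rotation": [0,0,0]}
    - {"gripper": 46,"travel": [0,0,18],"rotation": [0,0,0]}
    - {"gripper": 46,"travel": [0,0,18],"rotation": [0,0,0]}
    - {"gripper": 46,"travel": [0,0,18],"rotation": [0,0,0]}
    - {"gripper": 46,"travel": [0,0,15],"rotation": [0,0,0]}
    - {"gripper": 46,"travel": [0,0,15],"rotation": [0,0,0]}
    - {"gripper": 46,"travel": [0,0,10],"rotation": [0,0,0]}
    - {"gripper": 46,"travel": [0,0,7],"rotation": [0,0,0]}
    - {"gripper": 46,"travel": [0,0,0],"rotation": [0,0,0]}
    - {"gripper": 46,"travel": [0,0,0],"rotation": [0,0,0]}
    - {"gripper": 46,"travel": [0,0,0],"rotation": [0,0,0]}

```text
t: 19.25
tcp_pos: [0.5302, 0.1327, 0.0293]
tool_rot: [0.005, 1.0, 0.0, 0.001]
force: [-0.3, 0.1, -2.7]
finger_gap: 0.646
```

Run:
```python
from h import *
togo([.5292,.1325,.0215],89.47)
```

```text
tcp [0.5302 0.1327 0.0293] y-axis yaw 89.45 tilt [ 0.0013  0.     -1.    ] q [ 0.04  0.74  1.77 -0.    0.63 -1.52] gap 0.6460974099396606 F [-0.3  0.1 -2.7] t 19.25
shift mm [ 1.  -0.2  7.8]
tool z turn -0.015495209807525612
```

Emit:
send_rows:
  motion:
    - {"gripper": 46,"travel": [0.8,0,2],"rotation": [0,0,0]}
    - {"gripper": 46,"travel": [0,0,2],"rotation": [0,0,0]}
    - {"gripper": 46,"travel": [0,0,1],"rotation": [0,0,0]}
    - {"gripper": 46,"travel": [0,0,0.6],"rotation": [0,0,0]}
    - {"gripper": 46,"travel": [0,0,0],"rotation": [0,0,0]}
    - {"gripper": 46,"travel": [0,0,0],"rotation": [0,0,0]}

```text
t: 19.75
tcp_pos: [0.5288, 0.1329, 0.0232]
tool_rot: [0.005, 1.0, -0.0, 0.0]
force: [0.1, -0.5, -2.4]
finger_gap: 0.643
```

Emit:
send_rows:
  motion:
    - {"gripper": 46,"travel": [0,0,0.5],"rotation": [0,0,0]}
    - {"gripper": 46,"travel": [0,0,0.5],"rotation": [0,0,0]}
    - {"gripper": 46,"travel": [0,0,0],"rotation": [0,0,0]}

```text
t: 20.0
tcp_pos: [0.5287, 0.1329, 0.022]
tool_rot: [0.005, 1.0, -0.0, -0.0]
force: [0.3, 0.5, -2.8]
finger_gap: 0.643
```

Emit:
send_rows:
  motion:
    - {"gripper": 46,"travel": [-0.4,0,0.5],"rotation": [0,0,0]}
    - {"gripper": 46,"travel": [0,0,0.4],"rotation": [0,0,0]}
    - {"gripper": 46,"travel": [0,0,0],"rotation": [0,0,0]}

```text
t: 20.25
tcp_pos: [0.5293, 0.1328, 0.0212]
tool_rot: [0.005, 1.0, -0.0, 0.0]
force: [0.5, 0.2, -2.9]
finger_gap: 0.644
```

Emit:
send_rows:
  motion:
    - {"gripper": 46,"travel": [0,0,0.4],"rotation": [0,0,0]}
    - {"gripper": 46,"travel": [0,0,0],"rotation": [0,0,0]}

```text
t: 20.42
tcp_pos: [0.5293, 0.1328, 0.0212]
tool_rot: [0.005, 1.0, 0.0, 0.0]
force: [0.3, 0.5, 2.0]
finger_gap: 0.645
```

Emit:
send_rows:
  motion:
    - {"gripper": 57,"travel": [0,0,0],"rotation": [0,0,0]}
    - {"gripper": 62,"travel": [0,0,0],"rotation": [0,0,0]}
    - {"gripper": 70,"travel": [0,0,0],"rotation": [0,0,0]}
    - {"gripper": 76,"travel": [0,0,0],"rotation": [0,0,0]}
    - {"gripper": 76,"travel": [0,0,0],"rotation": [0,0,0]}
    - {"gripper": 76,"travel": [0,0,-10],"rotation": [0,0,0]}
    - {"gripper": 76,"travel": [0,0,-20],"rotation": [0,0,0]}
    - {"gripper": 76,"travel": [0,0,-25],"rotation": [0,0,0]}
    - {"gripper": 76,"travel": [0,0,-25],"rotation": [0,0,0]}
    - {"gripper": 76,"travel": [0,0,-25],"rotation": [0,0,0]}
    - {"gripper": 76,"travel": [0,0,-25],"rotation": [0,0,0]}
    - {"gripper": 76,"travel": [0,0,-20],"rotation": [0,0,0]}

```text
t: 21.42
tcp_pos: [0.5295, 0.1329, 0.1735]
tool_rot: [0.005, 1.0, 0.0, 0.001]
force: [1.0, 0.0, 0.3]
finger_gap: 0.889
```

Emit:
send_rows:
  motion:
    - {"gripper": 76,"travel": [-10,-15,-15],"rotation": [0,0,0]}
    - {"gripper": 76,"travel": [-20,-25,-15],"rotation": [0,0,0]}
    - {"gripper": 76,"travel": [-20,-25,0],"rotation": [0,0,0]}
    - {"gripper": 76,"travel": [-10,-25,0],"rotation": [0,0,0]}
    - {"gripper": 76,"travel": [0,-25,0],"rotation": [0,0,0]}
    - {"gripper": 76,"travel": [0,-25,0],"rotation": [0,0,0]}
    - {"gripper": 76,"travel": [0,-20,0],"rotation": [0,0,0]}
    - {"gripper": 76,"travel": [0,0,0],"rotation": [0,0,0]}
    - {"gripper": 76,"travel": [0,0,0],"rotation": [0,0,0]}
    - {"gripper": 76,"travel": [0,0,0],"rotation": [0,0,0]}

```text
t: 22.25
tcp_pos: [0.5873, -0.0271, 0.2012]
tool_rot: [0.005, 1.0, 0.0, -0.0]
force: [0.0, 0.7, -1.1]
finger_gap: 0.888
```

Run:
```python
from h import *
togo([.53,.13,.2])
tp=m.snapshot("top")
cv2.imwrite("pics/t7.png",cv2.resize(tp[100:270,110:390,::-1],None,fx=2.85,fy=2.85,interpolation=cv2.INTER_CUBIC))
s=2.85
for n,p in(("mug rim",[.5752,.2623,.070]),("knob",[.5315,.1323,.074]),("knobTop",[.5298,.1327,.074]),("mugTop",[.5737,.2623,.07])):
    u,v=proj("top",p);print(n,round((u-110+.5)*s-.5,1),round((v-100+.5)*s-.5,1))
```

```text
tcp [ 0.5873 -0.0271  0.2012] y-axis yaw 89.46 tilt [-1.e-04  6.e-04 -1.e+00] q [-0.24  0.51  1.56  0.    1.07 -1.8 ] gap 0.8877756914844329 F [ 0.   0.7 -1.1] t 22.25
shift mm [ 58.8 156.5   1.3]
mug rim 119.7 273.3
knob 259.9 318.4
knobTop 259.4 320.2
mugTop 119.6 274.9
```

View pics/t7.png

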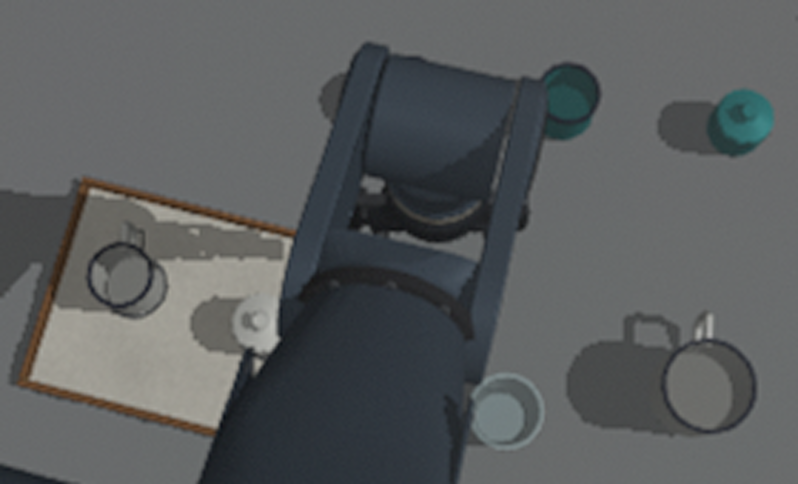

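Run:
```python
from h import *
C=m.calibration("wrist");np.save("C8.npy",C,allow_pickle=True)
im=m.snapshot("wrist");cv2.imwrite("pics/w8.png",cv2.resize(im[:,:,::-1],(800,600),interpolation=cv2.INTER_CUBIC))
for p in([.5315,.1323,.074],[.5315,.1323,.006],[.5315,.1323-.028,.006],[.5752,.2623,.07]):print((np.array(proj("wrist",p,C))*800/512).round(1))
```

```text
[707.1 187.7]
[645.4 183.7]
[601.9 184.1]
[928.7 267.3]
```

View pics/w8.png

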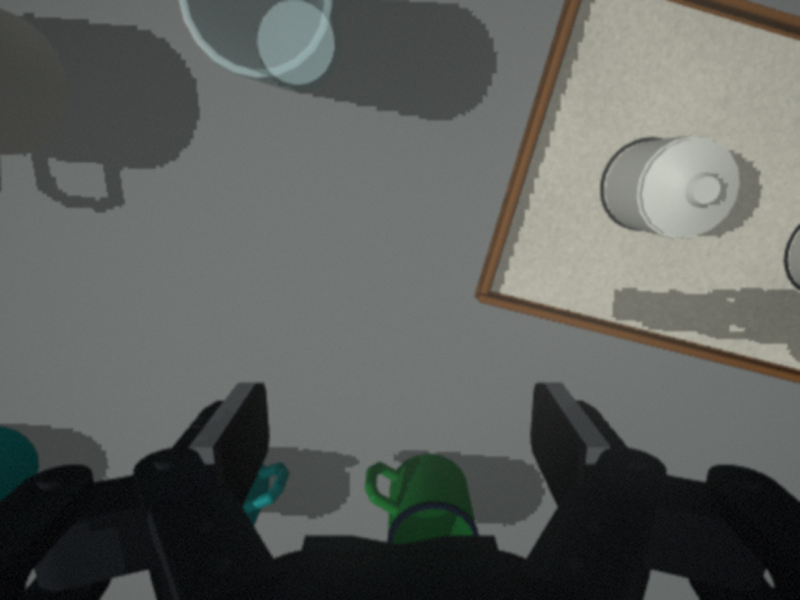

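The pot's knob is at (706.5,189.5) against a predicted (707,187.7), and an even line of the outline shows around its base, so it is centred to about 1 mm.

```bash
python3 -c "
from station import manip as m
print(m.sign_off())"
```

```text
the job is handed in; nothing more can be done
None
```

I placed the small white enamel mug first, then the white lidded sugar pot, each on its outline, and handed the job in at about 22 s of the 51 s limit. I lowered both until a light contact force showed (about 8 N for the mug, 2 N for the pot) and then released them.

**Mug:** After release, the wrist camera put its axis within about 1 mm of the outline centre, and its handle lay along the drawn one to within about 1°. The last top picture agreed on the position.

**Pot:** The last wrist picture put it within about 1–1.5 mm, upright, with an even line of the outline showing at its base. The top camera's knob reading disagreed by about 2 mm. I put that down to shading, since the top camera was off by a similar amount when the pot stood on the counter.

**Other things:** The arm never touched the big mug, the tumbler or the green and turquoise look-alikes. In the last pictures the big mug and tumbler stood where they were. At the end the gripper was open, about 0.2 m above the counter and touching nothing.

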